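# Stow the clothes peg under the organiser's flap

### The job

Lift the hinged flap of the two-tier wooden organiser by its small T-handle until it stands upright or leans back a little, and leave it standing open. Then lay the clothes peg flat in the empty cork-lined bay of the lower tier, and leave the tape roll in the other bay where it is.

Things in the scene. Friction and masses are not known exactly. Their poses are not given: they have to be found in the camera images.
- organiser: Fixed wooden box 166 (x) x 280 (y) x 66 high, walls and floor 8; origin under its centre, x away from the robot to the hinge side, y left. Under the flap a low rib (6 thick, along x at y = 0, top 30 above the worktop) parts two equal bays centred at y = +67 and -67, each 150 (x) x 129 (y) inside, floor at 8. One holds the tape roll, the other is empty with a cork liner; which is which varies.
- flap (a joint): Hinge of the light wooden flap (132 x 256 x 6, 0.14 kg), rad: 0 is shut and level, its top 15 below the box rim; grows as its near edge rises; stop at 1.75, leaning slightly away from the robot. Starts between 0 and 0.1. The hinge is stiff (about 2 to 3 N at the handle) and the flap stays wherever it is left. Open, its edge stands about 182 above the worktop.
- flap_hinge (a point): Middle of the flap's hinge axis, 63 towards +x from the organiser's centre and 48 above the worktop; the axis runs along the organiser's y.
- flap_handle (a point): Centre of the bar of the steel T-handle on the flap near its free edge: round bar 14 thick, 36 long along the organiser's y, on a thin centre post, 30 above the flap's top face; 112 from the hinge axis along the flap and 33 above the flap's mid-plane. Held by its end faces (36 apart) it turns between the fingers as the flap swings up.
- peg_center (a point): Centre of the plain pale spring clothes peg lying on the worktop left of the organiser, 15 wide (x) x 72 long (y) x 12 high, 15 g; z up. A printed battery of 50 x 15 lies near it and is not wanted; either may be the one nearer the organiser.
- liner: Thin cork sheet, 130 (x) x 110 (y) x 2, fixed on the floor of the empty bay; origin at the centre of its underside, 8 above the worktop; axes as the organiser's.
- tape_center (a point): Centre of the tan roll of adhesive tape, 96 in diameter and 25 high, lying in the other bay; leave it alone.

How it is judged (in metres and radians):
On the way:
1. the flap is lifted to stand open (80 degrees or more) before the peg goes in (value of joint flap above 1.4 rad and horizontal distance between peg_center and liner above 0.12 m), for 0.2 s.
At the end, for the whole second after the job is handed in: The flap stands open (1.4 rad or more); the peg lies at rest on the cork-lined bay floor, level within 10 degrees, its centre within 70 mm (x) and 58 mm (y) of the liner's centre and under 16 mm above its underside; the tape roll is in the other bay, within 30 mm of where it was (value of joint flap above 1.4 rad and x of peg_center in the frame of liner between -0.07 and 0.07 m and y of peg_center in the frame of liner between -0.058 and 0.058 m and z of peg_center in the frame of liner below 0.016 m and angle between peg_center's own y axis and vertical between 1.4 and 1.74 rad and horizontal distance between tape_center and organiser above 0.045 m and distance of tape_center from where it was at the start of the episode below 0.03 m and linear speed of peg below 0.02 m/s); the robot touches nothing.
It fails at once if the tape roll is shifted by more than 30 mm (distance of tape_center from where it was at the start of the episode above 0.03 m).
It also fails if it takes over 56 s, if anything falls off the work surface, if the arm or the gripper's body presses on something with over 40 N, if the wrist force passes 120 N, or if a joint passes its speed limit or range.

### The arm

A 6-joint arm with a two-finger parallel gripper is mounted at the origin on a cart in front of the work surface, level with it; the furniture and walls round the work are solid. World frame = base frame: x ahead of the robot, y to its left, z up, the work surface at z = 0. Lengths are in mm, angles in rad, forces in N, time in s.
With the tool pointing down it reaches from about 300 to 775 mm from the base axis. Payload 14.6 kg.
Tool frame: the origin (TCP) lies on the centre line of the jaws, within the pads' length; the fingertips stand 11 mm ahead of it and the grasp point (between the pads) lies 8 mm behind it; x points along the fingers, y is the direction in which the jaws open and shut, and the axes are right-handed (so a half turn about x gives the same grasp; the last joint's range is limited). The gripper opens to 94 mm and grips with 3 to 60 N. Pads are 16 mm wide; open, the fingers measure 119 mm over their backs; the gripper's body (75 mm by 177 mm) begins 78 mm behind the grasp point.
Start: joints at [1.16, 0.3, 1.521, -0, 1.321, -0.067], TCP at [185.384, 517.805, 216.446] pointing down, gripper open.
Joint ranges: [-3.03, 3.03], [-0.79, 2.21], [0.23, 2.52], [-1.04, 4.18], [0, 3.07], [-2.55, 2.55]. Speed limits (rad/s): [2.22, 2.22, 2.57, 3.14, 3.14, 3.14].

### API

Orientations are given as [roll, pitch, yaw] about the fixed x, y, z axes, in that order (R = Rz(yaw) Ry(pitch) Rx(roll)).
In Python, from cell import manip gives the robot as it stands.
- The arm moves only by the shell command python3 -m handwheel 'ROWS' [OPENING] [FORCE]. ROWS is JSON, a list of rows, each a list of 2 entries, a list of its own where there are three numbers: the shift along the tool's x, y, z in mm, then the turn about the tool's x in rad. In form: [[[x, y, z], spin], ...]. A call has exactly 10 rows; each row shifts and turns the commanded pose from where the row before left it, along the tool's axes as they then stand; what a row does not reach is not made up. A row lasts 1/8 s, in which the tool goes at most 62.5 mm and 10.7 degrees, less where a joint would pass 70% of its speed; a pose out of reach is approached as far as the arm can. A call with a gripper value outside its range is refused whole. OPENING is the closure in counts, from 0 (fully open) to 255 (shut), set as the call begins (- or left out, the last holds). The fingers move at their own pace and stop on an object; FORCE is the grip in N (left out, the last holds). Time passes only in rows, so rows that do not move let the fingers close, or fill a call up. It gives the time, the measured TCP pose, the force and the opening at its end, in the units of the state.
- manip.read_state(): the state, without advancing time (a new reading comes with each control period).
- manip.camera(name): name is "side" or "top"; returns a dict with "pixels" (400x640x3 uint8, red, green, blue), "z_map" (400x640 float32, mm along the optical axis (not along the pixel's ray), 0 where there is no reading), "mtx" (3x3 intrinsics, pixels), "k1" (the pictures are not rectified: a ray, as slopes to the right and down, at radius r is drawn at 1 + k1 r^2 times it, then the intrinsics apply), "xyz" and "orientation" of the camera in the world. Camera axes: x right, y up, looking along -z (the intrinsics and any distortion apply to the point x, -y, -z); pixel columns grow to the right and rows downward; lengths in mm; the calibration is good to about 2 mm. A picture is of the moment at which its call begins.
- manip.sign_off(): hands the job in, once; it reports no verdict.
Trained networks look in the newest picture that a camera, given by its name, has taken for a name from the list of things; names that differ only in an ending like _2 or _b are one class to them, and where a whole thing is asked for, a point or a joint stands for the part that bears it (a point fixed in the world has none). Each returns a list of dicts, best first, with "confidence" (0 to 1); they miss things now and then, are a little off and sometimes report something else, mostly with a low value. They report only what shows in the picture. A call takes as long as a camera call.
- manip.cut_out(target, camera): "region" (400x640 bool, what is visible of it) and "centre" ([column, row] in pixels, amid what is visible of it).
The state is a dict: "clock": time; "joints": joint angles; "qd": joint speeds; "effort": joint torques, N m; "eef_pos": TCP position; "eef_rot": TCP orientation; "wrist_force": force on the tool from outside, world axes, zero at the start; "moment": the same for the moment, N m; "finger_gap": finger opening in mm.
Only numpy, scipy, OpenCV 4.12 (cv2) and the standard library are available. Lean on these libraries where they do the work, as an engineer would, in place of code of your own. Each camera call takes 0.05 s, during which the arm holds its last target. There are 200 camera calls.

## Working session

There is one attempt and no reset: what is moved stays moved. The work goes in short steps, Python scripts to look and compute and a shell command to move; the robot and the scene stay as the last step left them, time stands still between calls to the robot, and variables do not carry over. Pictures are saved under pics/ and viewed, about 8 in all and at most 12, crops included, and the job is handed in when it is done.

```bash
ls; mkdir -p pics
cat > h.py <<'E'
import numpy as np, cv2
from scipy.spatial.transform import Rotation as Rn
from cell import manip
def cam(n,save=None):
    c=manip.camera(n)
    if save: cv2.imwrite('pics/'+save,np.ascontiguousarray(c['pixels'][:,:,::-1]))
    return c
def world(c):
    z=np.asarray(c['z_map'],float); K=np.asarray(c['mtx']);h,w=z.shape
    u,v=np.meshgrid(np.arange(w),np.arange(h))
    xd=(u-K[0,2])/K[0,0]; yd=(v-K[1,2])/K[1,1]; x,y=xd.copy(),yd.copy()
    for _ in range(15):
        s=1+c['k1']*(x*x+y*y); x,y=xd/s,yd/s
    P=np.stack([x*z,-y*z,-z],-1)
    o=np.asarray(c['orientation'])
    R=o if o.shape==(3,3) else Rn.from_euler('xyz',o).as_matrix()
    W=P@R.T+np.asarray(c['xyz']); W[z==0]=np.nan
    return W
E
python3 - <<'E'
from h import *
for n in('top','side'):
    c=cam(n,n+'1.png');W=world(c);print(n,c['xyz'],c['orientation'],c['k1'],c['mtx'])
    for t in('organiser','flap','flap_handle','peg_center','liner','tape_center'):
        for d in manip.cut_out(t,n)[:2]:
            m=d['region'];p=W[m];p=p[~np.isnan(p[:,0])]
            if len(p): print(t,round(d['confidence'],2),np.round(d['centre']),m.sum(),'med',np.round(np.median(p,0)),'lo',np.round(np.percentile(p,3,axis=0)),'hi',np.round(np.percentile(p,97,axis=0)))
print(manip.read_state())
E
```

```text
pics
top [400.63238809  42.11629031 920.74611785] [ 0.13432966  0.01114864 -1.59190768] 0.013975017440819163 [[386.59744839   0.         324.93137983]
 [  0.         386.59744839 195.28226509]
 [  0.           0.           1.        ]]
organiser 0.78 [381. 182.] 9348 med [540. -86.  53.] lo [ 458. -216.   10.] hi [624.  48.  67.]
flap 0.81 [382. 187.] 6580 med [536. -83.  52.] lo [ 471. -203.   48.] hi [603.  38.  56.]
flap_handle 0.72 [385. 184.] 6358 med [536. -82.  53.] lo [ 472. -201.   49.] hi [601.  37.  57.]
peg_center 0.54 [282. 233.] 122 med [439. 152.  10.] lo [432. 129.  -1.] hi [444. 178.  13.]
side [ 66.1542765  129.75001517 845.70978213] [ 0.5261334  -0.00171854 -1.71189444] -0.08666448496287485 [[437.27034638   0.         319.15987714]
 [  0.         437.27034638 200.40049712]
 [  0.           0.           1.        ]]
organiser 0.64 [385. 190.] 10461 med [526. -81.  52.] lo [ 448. -214.    8.] hi [624.  49.  66.]
flap 0.8 [383. 188.] 5908 med [534. -79.  52.] lo [ 473. -200.   49.] hi [601.  37.  56.]
flap_handle 0.39 [386. 187.] 5945 med [534. -80.  52.] lo [ 472. -2
[... 263 characters left out ...]
27. -80.  52.] lo [ 448. -215.   10.] hi [624.  49.  66.]
{'clock': 0.7, 'joints': array([ 1.16041572e+00,  2.99869802e-01,  1.52099129e+00,  4.27505431e-09,
        1.32072498e+00, -6.66095620e-02]), 'qd': array([-0.00032731, -0.00091424, -0.00078166, -0.00059288,  0.00100063,
        0.00042124]), 'effort': array([ 2.02230030e-04, -5.31584895e+01, -3.52873564e+01,  7.07299984e-02,
        2.13010196e-02, -3.25105839e-05]), 'eef_pos': array([185.37465844, 517.80548002, 216.46584179]), 'eef_rot': array([1.5048161 , 1.57078975, 1.16104505]), 'wrist_force': array([-0.55588728, -0.61185037, -0.00482174]), 'moment': array([ 0.04321825,  0.01787933, -0.00996362]), 'finger_gap': 94.29310041731038}
```

Run:
```python
from h import *
for n in('top','side'):
    i=cv2.imread(f'pics/{n}1.png')[120:300,240:500]; cv2.imwrite(f'pics/{n}1c.png',cv2.resize(i,None,fx=3,fy=3,interpolation=cv2.INTER_CUBIC)[:600])
    c=cam(n);W=world(c);
    m=(W[...,0]>455)&(W[...,0]<600)&(W[...,1]>-200)&(W[...,1]<40)&(W[...,2]>74)&(W[...,2]<110);p=W[m];print('handle',n,len(p),p.mean(0),p.min(0),p.max(0),np.argwhere(m).mean(0))
    # box rim
    m=(abs(W[...,2]-66)<4)&(W[...,0]>430)&(W[...,0]<640)&(W[...,1]>-235)&(W[...,1]<65)
    p=W[m][:,:2].astype(np.float32);print('rim',len(p),cv2.minAreaRect(p))
    m=(W[...,2]>5)&(W[...,2]<30)&(W[...,0]>350)&(W[...,0]<600)&(W[...,1]>75)&(W[...,1]<300)
    k,l,s,ce=cv2.connectedComponentsWithStats(m.astype(np.uint8))
    for j in range(1,k):
        if s[j,4]>30: p=W[l==j][:,:2].astype(np.float32);print(ce[j],s[j,4],cv2.minAreaRect(p),np.nanmedian(W[l==j],0))
    # flap plane
    m=(W[...,0]>475)&(W[...,0]<595)&(W[...,1]>-190)&(W[...,1]<25)&(W[...,2]>40)&(W[...,2]<66);p=W[m];A=np.c_[p[:,:2],np.ones(len(p))];print('plane',np.linalg.lstsq(A,p[:,2],rcond=None)[0])
```

```text
handle top 107 [494.48134445 -75.85295228  88.92009166] [486.78584986 -93.42252885  81.27811551] [502.98599275 -58.62252909  93.09598293] [202.57943925 382.86915888]
rim 1367 ((542.546142578125, -83.39566040039062), (282.0973815917969, 165.99996948242188), 82.93499755859375)
[223.81428571 211.41428571] 70 ((490.69219970703125, 290.63067626953125), (12.742530822753906, 30.673324584960938), 38.14514923095703) [491.08915454 288.61075849  13.75708174]
[279.59292035 232.07964602] 113 ((438.213623046875, 162.2322235107422), (70.5418472290039, 11.974152565002441), 88.82813262939453) [437.50348195 156.99498122  10.1831127 ]
plane [-2.57003215e-02  3.46372137e-03  6.65976905e+01]
handle side 124 [492.14654991 -75.97962916  87.28414725] [484.24450341 -93.59916388  74.28231153] [502.11648375 -59.47939229  94.09792341] [196.08064516 389.60483871]
rim 1337 ((541.25927734375, -83.67362976074219), (280.66680908203125, 168.5865020751953), 82.84207153320312)
[215.72093023 236.6744186 ] 86 ((488.2705383300781, 290.9314270019531), (14.521001815795898, 28.867311477661133), 32.671592712402344) [488.41935121 289.06819515  12.96587232]
[279.63902439 251.3902439 ] 205 ((437.5082092285156, 161.62579345703125), (71.46493530273438, 16.080242156982422), 87.96341705322266) [436.88042105 157.38112895   9.21812938]
plane [-2.58852881e-02  3.37243709e-03  6.60288249e+01]
```

View pics/top1c.png

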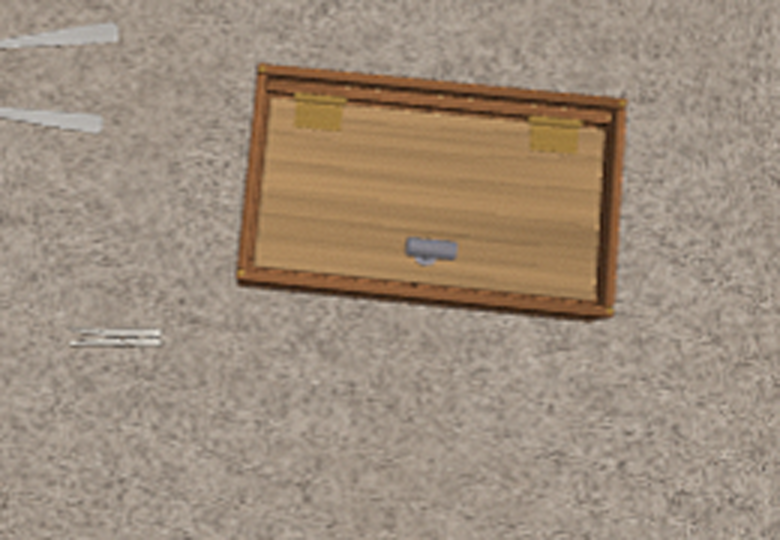

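View pics/side1.png

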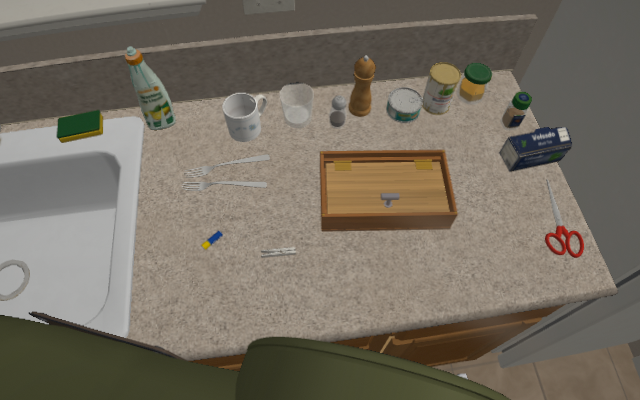

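The top crop shows the flap shut with its T-handle at about (432,248), and the peg at about (115,338), left of the box. In the side view the peg is at (280,252) and the blue/yellow battery at (213,240).

```bash
cat >> h.py <<'E'
def plan(p,jaw,quiet=False):
    """p TCP target world; jaw = jaw dir angle in world xy (rad). Prints spin, then shift in tool axes after the spin."""
    s=manip.read_state(); R=Rn.from_euler('xyz',s['eef_rot']).as_matrix()
    y=R[:,1]; z=R[:,2]
    d=np.array([np.cos(jaw),np.sin(jaw),0]); a=np.arctan2(d@z,d@y)
    a=(a+np.pi/2)%np.pi-np.pi/2
    R2=R@Rn.from_rotvec([a,0,0]).as_matrix()
    print('t',round(s['clock'],2),'toolx',R[:,0].round(3),'y',R[:,1].round(2),'pos',s['eef_pos'].round(1),'q',s['joints'].round(2),'gap',round(s['finger_gap'],1),'F',s['wrist_force'].round(1))
    print('SPIN',a.round(4),'SHIFT',(R2.T@(np.array(p)-s['eef_pos'])).round(1),'after y',R2[:,1].round(2),'z',R2[:,2].round(2))
E
python3 -c "
from h import *
plan([493.5,-76.5,150],np.radians(82.9))"
```

```text
t 0.8 toolx [-0.  0. -1.] y [0.34 0.94 0.  ] pos [185.4 517.8 216.4] q [ 1.16  0.3   1.52  0.    1.32 -0.07] gap 93.5 F [-1.4  0.8  0.7]
SPIN -0.2199 SHIFT [  66.4 -551.7  379.2] after y [0.12 0.99 0.  ] z [ 0.99 -0.12 -0.  ]
```

```bash
python3 -m handwheel '[[[0,0,0],-0.11],[[0,0,0],-0.11],[[0,-35,24],0],[[0,-35,24],0],[[0,-35,24],0],[[0,-35,24],0],[[0,-35,24],0],[[0,-35,24],0],[[0,-35,24],0],[[0,-35,24],0]]' 0 30
python3 -m handwheel '[[[0,-35,24],0],[[0,-35,24],0],[[0,-35,24],0],[[0,-35,24],0],[[0,-35,24],0],[[0,-35,24],0],[[0,-35,24],0],[[0,-26,19],0],[[0,0,0],0],[[0,0,0],0]]'
python3 - <<'E'
from h import *
plan([493.5,-76.5,76],np.radians(82.9))
c=cam('side','s2.png');W=world(c)
cv2.imwrite('pics/s2c.png',cv2.resize(cv2.imread('pics/s2.png')[100:280,260:500],None,fx=3,fy=3))
E
```

```text
clock: 2.05
eef_pos: [341.8, 215.0, 216.6]
eef_rot: [0.587, 1.57, 0.464]
wrist_force: [0.6, 0.9, 0.3]
finger_gap: 93.7
clock: 3.3
eef_pos: [493.1, -75.3, 216.4]
eef_rot: [2.704, 1.57, 2.58]
wrist_force: [-0.5, -0.0, 0.6]
finger_gap: 94.5
t 3.3 toolx [-0.  0. -1.] y [0.12 0.99 0.  ] pos [493.1 -75.3 216.4] q [-0.22  0.19  1.66  0.    1.29 -1.67] gap 94.5 F [-0.5 -0.   0.6]
SPIN 0.0002 SHIFT [140.4  -1.2   0.6] after y [0.12 0.99 0.  ] z [ 0.99 -0.12 -0.  ]
```

View pics/s2c.png

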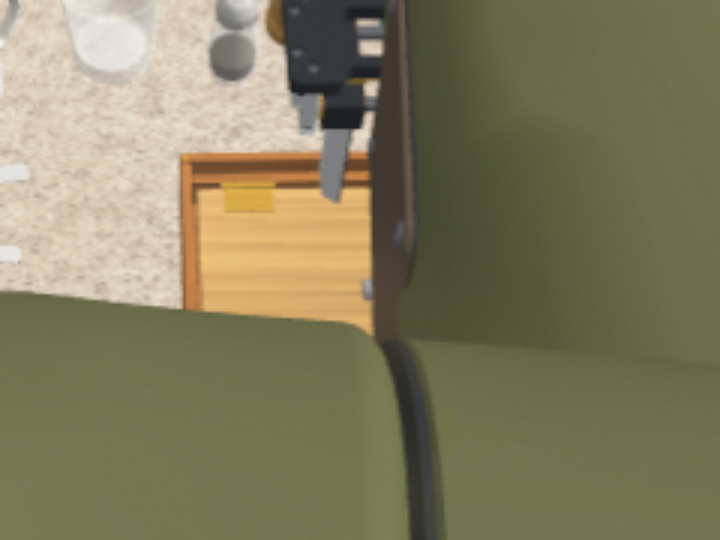

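The arm hides the handle in this view, but one finger shows above the flap at about (335,190). I'll descend on the earlier measurement and grip.

```bash
python3 -m handwheel '[[[25,-1,0],0],[[25,0,0],0],[[25,0,0],0],[[20,0,0],0],[[15,0,0],0],[[10,0,0],0],[[10,0,0],0],[[10,0,0],0],[[0,0,0],0],[[0,0,0],0]]' 0 30
python3 -m handwheel '[[[0,0,0],0],[[0,0,0],0],[[0,0,0],0],[[0,0,0],0],[[0,0,0],0],[[0,0,0],0],[[0,0,0],0],[[0,0,0],0],[[0,0,0],0],[[0,0,0],0]]' 255 30
```

```text
clock: 4.6
eef_pos: [493.5, -76.8, 76.7]
eef_rot: [-0.145, 1.57, -0.269]
wrist_force: [-0.5, -0.0, -0.0]
finger_gap: 94.1
clock: 5.85
eef_pos: [493.3, -76.6, 76.4]
eef_rot: [1.759, 1.57, 1.636]
wrist_force: [0.7, 4.8, -0.3]
finger_gap: 35.2
```

Run:
```python
from h import *
plan([493.5,-76.5,76],np.radians(82.9))
t=np.linspace(0.026,1.62,21); x=-112*np.cos(t)+33*np.sin(t); z=112*np.sin(t)+33*np.cos(t)
print(np.c_[-np.diff(z),np.diff(x)].round(1).tolist(), x[-1]-x[0],z[-1]-z[0])
```

```text
t 5.85 toolx [-0.  0. -1.] y [0.12 0.99 0.  ] pos [493.3 -76.6  76.4] q [-0.23  0.36  1.8   0.    0.98 -1.67] gap 35.2 F [ 0.7  4.8 -0.3]
SPIN 0.0002 SHIFT [0.4 0.1 0.2] after y [0.12 0.99 0.  ] z [ 0.99 -0.12 -0.  ]
[[-8.7, 3.2], [-8.4, 3.9], [-8.1, 4.6], [-7.7, 5.2], [-7.3, 5.8], [-6.8, 6.3], [-6.3, 6.9], [-5.7, 7.3], [-5.1, 7.8], [-4.5, 8.2], [-3.8, 8.5], [-3.1, 8.8], [-2.4, 9.0], [-1.7, 9.1], [-1.0, 9.3], [-0.2, 9.3], [0.5, 9.3], [1.3, 9.2], [2.0, 9.1], [2.7, 8.9]] 149.57289238615368 74.34086659144744
```

Gripped, with the gap at 35 mm. Now I'll follow the arc, where tool -x is up and tool z is the organiser's +x.

```bash
python3 -m handwheel '[[[-8.7,0,3.2],0],[[-8.4,0,3.9],0],[[-8.1,0,4.6],0],[[-7.7,0,5.2],0],[[-7.3,0,5.8],0],[[-6.8,0,6.3],0],[[-6.3,0,6.9],0],[[-5.7,0,7.3],0],[[-5.1,0,7.8],0],[[-4.5,0,8.2],0]]'
```

```text
clock: 7.1
eef_pos: [551.7, -83.7, 144.7]
eef_rot: [2.898, 1.569, 2.774]
wrist_force: [-2.2, 5.1, -3.7]
finger_gap: 35.5
```

```bash
python3 -m handwheel '[[[-3.8,0,8.5],0],[[-3.1,0,8.8],0],[[-2.4,0,9.0],0],[[-1.7,0,9.1],0],[[-1.0,0,9.3],0],[[-0.2,0,9.3],0],[[0.5,0,9.3],0],[[1.3,0,9.2],0],[[2.0,0,9.1],0],[[2.7,0,8.9],0]]'
python3 - <<'E'
from h import *
plan([493.5,-76.5,76],np.radians(82.9))
for n in('top','side'):
    c=cam(n,n+'3.png')
cv2.imwrite('pics/both3.png',np.vstack([cv2.imread(f'pics/{n}3.png')[60:360,200:600] for n in('top','side')]))
E
```

```text
clock: 8.35
eef_pos: [642.9, -94.9, 152.2]
eef_rot: [0.187, 1.568, 0.063]
wrist_force: [0.7, 6.6, 9.7]
finger_gap: 35.4
t 8.35 toolx [ 0.002  0.    -1.   ] y [0.12 0.99 0.  ] pos [642.9 -94.9 152.2] q [-0.2   0.57  1.28  0.    1.28 -1.65] gap 35.4 F [0.7 6.6 9.7]
SPIN 0.0004 SHIFT [  75.8   -0.2 -150.7] after y [0.12 0.99 0.  ] z [ 0.99 -0.12  0.  ]
```

View pics/both3.png

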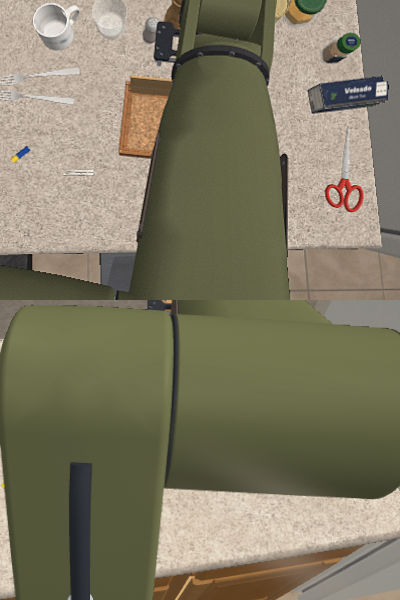

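Both fingers still hold the bar, the flap is up, and the left (+y) bay shows bare cork at (145,125) in the top view. So that is the target bay. Releasing and rising.

```bash
python3 -m handwheel '[[[0,0,0],0],[[0,0,0],0],[[0,0,0],0],[[0,0,0],0],[[-20,0,0],0],[[-25,0,0],0],[[-25,0,0],0],[[-25,0,0],0],[[-25,0,0],0],[[0,0,0],0]]' 80
python3 - <<'E'
from h import *
plan([437.5,162,120],np.radians(-1.6))
E
```

```text
clock: 9.7
eef_pos: [642.3, -95.4, 272.4]
eef_rot: [-0.102, 1.568, -0.226]
wrist_force: [0.4, -0.2, -1.2]
finger_gap: 64.6
t 9.7 toolx [ 0.003 -0.001 -1.   ] y [ 0.12  0.99 -0.  ] pos [642.3 -95.4 272.4] q [-0.2   0.5   1.12 -0.    1.52 -1.65] gap 64.6 F [ 0.4 -0.2 -1.2]
SPIN 1.4749 SHIFT [ 151.5 -212.4 -251.7] after y [ 1.   -0.03  0.  ] z [-0.03 -1.    0.  ]
```

```bash
python3 -m handwheel '[[[0,0,0],0.164],[[0,0,0],0.164],[[0,0,0],0.164],[[0,0,0],0.164],[[0,0,0],0.164],[[0,0,0],0.164],[[0,0,0],0.164],[[0,0,0],0.164],[[0,0,0],0.163],[[0,-22,-26],0]]'
python3 -m handwheel '[[[0,-28,-33],0],[[0,-28,-33],0],[[0,-28,-33],0],[[0,-28,-33],0],[[30,-28,-33],0],[[30,-28,-33],0],[[30,-22,-28],0],[[30,0,0],0],[[20,0,0],0],[[0,0,0],0]]'
python3 - <<'E'
from h import *
W=world(cam('top','t4.png'))
print('flap mask',[ (round(d['confidence'],2),np.nanmedian(W[d['region']],0).round(),np.nanpercentile(W[d['region']],[2,98],axis=0).round().tolist()) for d in manip.cut_out('flap','top')[:1]])
print('tape',[ (round(d['confidence'],2),np.nanmedian(W[d['region']],0).round()) for d in manip.cut_out('tape_center','top')[:2]])
print('liner',[ (round(d['confidence'],2),np.nanmedian(W[d['region']],0).round()) for d in manip.cut_out('liner','top')[:2]])
print('peg',[ (round(d['confidence'],2),d['region'].sum(),np.nanmedian(W[d['region']],0).round()) for d in manip.cut_out('peg_center','top')[:2]])
cv2.imwrite('pics/t4c.png',cv2.imread('pics/t4.png')[60:360,200:600])
plan([437.5,162,13],np.radians(-1.6))
E
```

```text
clock: 10.95
eef_pos: [620.4, -69.4, 268.3]
eef_rot: [-1.632, 1.568, 3.048]
wrist_force: [0.0, -0.1, 0.1]
finger_gap: 64.6
clock: 12.2
eef_pos: [435.8, 162.3, 128.8]
eef_rot: [-1.261, 1.567, -2.859]
wrist_force: [0.1, -0.0, 0.0]
finger_gap: 64.5
flap mask [(0.59, array([603., -91., 140.]), [[586.0, -210.0, 54.0], [638.0, 31.0, 183.0]])]
tape [(0.84, array([ 540., -150.,   31.]))]
liner [(0.72, array([550., -16.,  10.]))]
peg [(0.18, np.int64(7110), array([ 564., -117.,   36.]))]
t 12.45 toolx [ 0.001  0.    -1.   ] y [ 1.   -0.03  0.  ] pos [437.3 162.6 131.4] q [ 0.28  0.21  1.85 -0.    1.08  0.31] gap 64.5 F [-0.2 -0.6 -0.3]
SPIN -0.0002 SHIFT [118.4   0.    0.6] after y [ 1.   -0.03  0.  ] z [-0.03 -1.   -0.  ]
```

View pics/t4c.png

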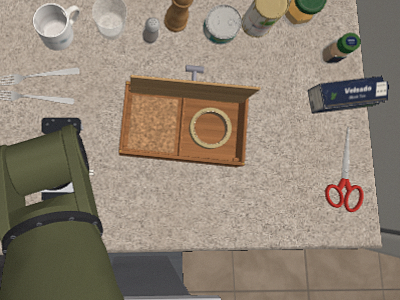

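The flap stands open at (190,85), cork is in the left bay at (152,122), and the tape is in the right bay at (210,127). Descending on the peg.

```bash
python3 -m handwheel '[[[25,0,0],0],[[25,0,0],0],[[20,0,0],0],[[15,0,0],0],[[13,0,0],0],[[10,0,0],0],[[10,0,0],0],[[0,0,0],0],[[0,0,0],0],[[0,0,0],0]]' 80 15
python3 -m handwheel '[[[0,0,0],0],[[0,0,0],0],[[0,0,0],0],[[0,0,0],0],[[0,0,0],0],[[0,0,0],0],[[0,0,0],0],[[0,0,0],0],[[0,0,0],0],[[0,0,0],0]]' 255 15
python3 -m handwheel '[[[-20,0,0],0],[[-25,0,0],0],[[-25,0,0],0],[[-25,0,0],0],[[-25,0,0],0],[[-10,0,0],0],[[0,0,0],0],[[0,0,0],0],[[0,0,0],0],[[0,0,0],0]]'
python3 - <<'E'
from h import *
c,s=np.cos(np.radians(-7.1)),np.sin(np.radians(-7.1))
lx,ly=-15,67
p=[541.5+c*lx-s*ly,-83.5+s*lx+c*ly,143]; print(p)
plan(p,np.radians(82.9))
plan(p,np.radians(-7.1))
E
```

```text
clock: 13.7
eef_pos: [437.2, 162.7, 13.1]
eef_rot: [1.898, 1.57, 0.3]
wrist_force: [1.0, 1.1, 0.1]
finger_gap: 64.7
clock: 14.95
eef_pos: [437.0, 162.6, 12.8]
eef_rot: [0.236, 1.571, -1.363]
wrist_force: [0.3, 0.6, 0.0]
finger_gap: 15.0
clock: 16.2
eef_pos: [436.9, 162.5, 142.3]
eef_rot: [-1.25, 1.57, -2.849]
wrist_force: [0.6, -0.2, 0.2]
finger_gap: 14.7
[np.float64(534.8963198733308), np.float64(-15.159738010564865), 143]
t 16.2 toolx [-0.001 -0.    -1.   ] y [ 1.   -0.03 -0.  ] pos [436.9 162.5 142.3] q [ 0.28  0.19  1.84 -0.    1.11  0.31] gap 14.7 F [ 0.6 -0.2  0.2]
SPIN -1.4749 SHIFT [  -0.7 -164.2  119.2] after y [ 0.12  0.99 -0.  ] z [ 0.99 -0.12 -0.  ]
t 16.2 toolx [-0.001 -0.    -1.   ] y [ 1.   -0.03 -0.  ] pos [436.9 162.5 142.3] q [ 0.28  0.19  1.84 -0.    1.11  0.31] gap 14.7 F [ 0.6 -0.2  0.2]
SPIN 0.0959 SHIFT [ -0.7 119.2 164.2] after y [ 0.99 -0.12 -0.  ] z [-0.12 -0.99  0.  ]
```

```bash
python3 -m handwheel '[[[0,0,0],-0.164],[[0,0,0],-0.164],[[0,0,0],-0.164],[[0,0,0],-0.164],[[0,0,0],-0.164],[[0,0,0],-0.164],[[0,0,0],-0.164],[[0,0,0],-0.164],[[0,0,0],-0.163],[[0,0,0],0]]'
python3 -m handwheel '[[[0,-16,10],0],[[0,-22,17],0],[[0,-25,18],0],[[0,-25,18],0],[[0,-25,18],0],[[0,-25,18],0],[[0,-16,12],0],[[0,-10,8],0],[[0,0,0],0],[[0,0,0],0]]'
python3 - <<'E'
from h import *
plan([534.9,-15.2,23.5],np.radians(82.9))
W=world(cam('top','t5.png'));cv2.imwrite('pics/t5c.png',cv2.imread('pics/t5.png')[60:360,200:600])
E
```

```text
clock: 17.45
eef_pos: [437.0, 162.6, 142.6]
eef_rot: [-2.784, 1.57, -2.909]
wrist_force: [-0.0, 0.5, -0.4]
finger_gap: 15.0
clock: 18.7
eef_pos: [534.6, -14.2, 142.7]
eef_rot: [2.705, 1.571, 2.582]
wrist_force: [1.1, -0.8, -0.6]
finger_gap: 14.7
t 18.7 toolx [-0.  0. -1.] y [0.12 0.99 0.  ] pos [534.6 -14.2 142.7] q [-0.1   0.34  1.65  0.    1.15 -1.54] gap 14.7 F [ 1.1 -0.8 -0.6]
SPIN 0.0003 SHIFT [119.2  -0.9   0.4] after y [0.12 0.99 0.  ] z [ 0.99 -0.12 -0.  ]
```

View pics/t5c.png

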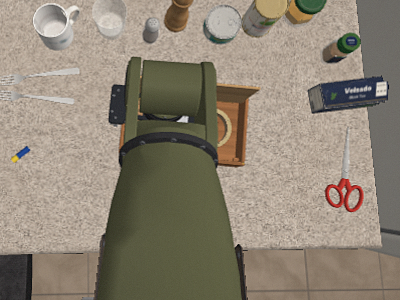

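The peg has left the worktop and the arm is over the left bay, with the tape still visible at (225,128). Lowering.

```bash
python3 -m handwheel '[[[15,-1,-4],0],[[15,0,0],0],[[15,0,0],0],[[15,0,0],0],[[15,0,0],0],[[15,0,0],0],[[8,0,0],0],[[6,0,0],0],[[0,0,0],0],[[0,0,0],0]]'
python3 -m handwheel '[[[5,0,0],0],[[4,0,0],0],[[3,0,0],0],[[2.5,0,0],0],[[0,0,0],0],[[0,0,0],0],[[0,0,0],0],[[0,0,0],0],[[0,0,0],0],[[0,0,0],0]]'
```

```text
clock: 20.0
eef_pos: [531.0, -15.4, 39.2]
eef_rot: [-0.002, 1.57, -0.126]
wrist_force: [-0.5, -0.4, -0.3]
finger_gap: 14.6
clock: 21.25
eef_pos: [530.8, -15.4, 24.3]
eef_rot: [0.077, 1.571, -0.047]
wrist_force: [-0.5, 0.3, 0.1]
finger_gap: 14.7
```

```bash
python3 -m handwheel '[[[1,0,0],0],[[0.5,0,0],0],[[0,0,0],0],[[0,0,0],0],[[0,0,0],0],[[0,0,0],0],[[0,0,0],0],[[0,0,0],0],[[0,0,0],0],[[0,0,0],0]]'
python3 -m handwheel '[[[0,0,0],0],[[0,0,0],0],[[0,0,0],0],[[0,0,0],0],[[-5,0,0],0],[[-10,0,0],0],[[-20,0,0],0],[[-25,0,0],0],[[-25,0,0],0],[[-25,0,0],0]]' 140
python3 -m handwheel '[[[-25,0,0],0],[[-25,0,0],0],[[-25,0,0],0],[[0,20,0],0],[[0,30,-15],0],[[0,40,-20],0],[[0,40,-20],0],[[0,40,-20],0],[[0,40,-20],0],[[0,30,0],0]]'
python3 - <<'E'
from h import *
for n in('top','side'):
    W=world(cam(n,n+'6.png'))
    for t in('flap','tape_center','liner','peg_center'):
        for d in manip.cut_out(t,n)[:1]:
            p=W[d['region']];print(n,t,round(d['confidence'],2),np.round(d['centre']),d['region'].sum(),np.nanmedian(p,0).round(),np.nanpercentile(p,[2,98],axis=0).round().tolist())
    # flap angle from depth: front face points
    m=(W[...,2]>75)&(W[...,2]<178)&(W[...,1]>-190)&(W[...,1]<20)&(W[...,0]>560)&(W[...,0]<650);p=W[m]
    th=np.radians(-7.1);lx=(p[:,0]-541.5)*np.cos(th)+(p[:,1]+83.5)*np.sin(th)
    if len(p)>50:
        k=lx<np.median(lx)+10; a=np.polyfit(p[k,2],lx[k],1);print('flap lean rad',np.pi/2+np.arctan(a[0]),len(p),lx.min(),lx.max())
cv2.imwrite('pics/both6.png',np.vstack([cv2.resize(cv2.imread(f'pics/{n}6.png')[120:260,280:480],None,fx=2.1,fy=2.1) for n in('top','side')]))
s=manip.read_state();print(s['clock'],s['eef_pos'],s['wrist_force'])
E
```

```text
clock: 22.5
eef_pos: [530.8, -15.4, 22.8]
eef_rot: [0.02, 1.571, -0.103]
wrist_force: [-0.0, -0.4, 0.5]
finger_gap: 14.7
clock: 23.75
eef_pos: [530.8, -15.4, 134.4]
eef_rot: [0.024, 1.57, -0.1]
wrist_force: [0.2, -0.4, -0.1]
finger_gap: 42.8
clock: 25.0
eef_pos: [465.2, 236.2, 208.9]
eef_rot: [0.579, 1.57, 0.456]
wrist_force: [0.6, -0.9, -0.0]
finger_gap: 42.0
top flap 0.71 [392. 151.] 2307 [602. -93. 140.] [[586.0, -211.0, 55.0], [636.0, 31.0, 183.0]]
top tape_center 0.63 [416. 173.] 581 [ 539. -148.   31.] [[489.0, -194.0, 12.0], [579.0, -102.0, 35.0]]
top liner 0.59 [350. 180.] 2424 [551. -15.  10.] [[489.0, -70.0, 6.0], [614.0, 39.0, 17.0]]
top peg_center 0.57 [352. 188.] 141 [541. -16.  20.] [[507.0, -25.0, 8.0], [565.0, -7.0, 24.0]]
flap lean rad 1.5589762030159795 1422 58.52980532200377 102.01496482523812
side flap 0.83 [403. 138.] 3509 [ 597. -121.  136.] [[585.0, -211.0, 55.0], [633.0, -13.0, 182.0]]
side tape_center 0.66 [423. 176.] 354 [ 563. -176.   29.] [[516.0, -194.0, 7.0], [581.0, -134.0, 34.0]]
flap lean rad 1.557610592801313 2434 56.01616006703889 99.9109106783176
25.5 [466.26548351 233.90083853 207.88879638] [0.3938693  0.3768684  0.64740516]
```

View pics/both6.png

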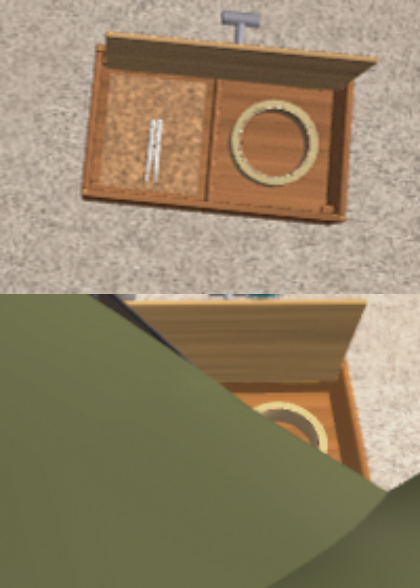

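The peg lies flat on the cork at about (153,150) in the upper picture. The flap stands open, the tape is untouched at (275,142), and the arm is clear. Handing in.

```bash
python3 -c "
from cell import manip
print(manip.sign_off())"
```

```text
the job is handed in; nothing more can be done
None
```

I lifted the flap by its T-handle and left it standing open. I then laid the clothes peg in the cork-lined left bay and handed the job in at about 25.5 s of the 56 s allowed.

My last checks, from the camera images:
- **Flap:** it stands at about 1.56 rad by depth fit in both cameras, against the 1.4 needed. The peg was still out on the worktop when the flap was opened.
- **Peg:** it lies along the bay rather than across it, about 15 mm from the liner's centre. The depth of its top face (about 20 mm above the worktop) fits it lying flat on the cork. I did not measure its tilt separately. The side camera's view of it was blocked by the arm, so this rests on the top camera alone.
- **Tape roll:** it was within about 2 mm of where it first showed once the flap was open. It could not be seen before that, but nothing went near it.
- **Robot:** it was clear of everything, with wrist force under 1 N at the end; the largest component I read was about 10 N, while opening the flap.

No check failed, and none disagreed with another.

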